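# Switch on one channel of a drive unit with a stylus

## Robot

A 6-joint arm with a two-finger parallel gripper is mounted at the origin on the work surface. World frame = base frame: x ahead of the robot, y to its left, z up, the work surface at z = 0. Lengths are in m, angles in rad, forces in N, time in s.
With the tool pointing down it reaches from about 0.375 to 0.925 m from the base axis. Payload 5.7 kg.
Tool frame: the origin (TCP) lies at the very end of the fingers, on their centre line; the grasp point (between the pads) lies 19 mm behind it; z points along the fingers, y is the line along which they close (so a half turn about z gives the same grasp; the last joint's range is limited). The gripper opens to 88 mm and grips with 3 to 60 N. Pads are 20 mm wide; open, the fingers measure 115 mm over their backs; the gripper's body (75 mm by 178 mm) begins 61 mm behind the grasp point.
Start: joints at [-1.268, 0.359, 1.51, -0, 1.272, -0.115], TCP at [0.243, -0.548, 0.223] pointing down, gripper open.
Joint ranges: [-2.97, 2.97], [-1.01, 2.36], [0.21, 2.38], [-0.96, 4.11], [0.2, 2.71], [-2.98, 2.98]. Speed limits (rad/s): [2.39, 2.39, 3.14, 3.14, 3.14, 3.14].

## Interface

Orientations are given as a 3x3 rotation matrix whose columns are the frame's x, y, z axes.
In Python, from station import bot gives the robot as it stands.
- The arm moves only by the tool apply_moves, never from a script. Its argument "motion" is a list of rows, each a list of 7 numbers: the shift along the world's x, y, z in units of 0.04 m (1.0 is 0.04 m), then the turn, a rotation vector about the world's x, y, z in units of 0.08 rad (1.0 is 0.08 rad), then the finger opening in mm, from 0 to 87.8. A call has 1 to 12 rows; each row shifts and turns the commanded pose from where the row before left it; what a row does not reach is not made up. A row lasts 1/10 s, in which the tool goes at most 50 mm and 8.59 degrees, less where a joint would pass 70% of its speed; a pose out of reach is approached as far as the arm can. A call with a number of a shift or a turn outside -1 to 1 is refused whole. A call with a gripper value outside its range is refused whole. The fingers move at their own pace and stop on an object; "force" is the grip in N (left out, the last holds). Time passes only in rows, so rows that do not move let the fingers close. It gives the time, the measured TCP pose, the force, the opening and the grip force at its end, in the units of the state.
- bot.sense(): the state, without advancing time (a new reading comes with each control period).
- bot.snapshot(name): name is "side" or "top"; returns a dict with "color" (384x512x3 uint8, red, green, blue), "fx", "fy", "cx", "cy" (pixels), "rvec" (rotation vector, rad) and "tvec" (3), from world to camera coordinates, as OpenCV has them. Camera axes: x right, y down, z forward; pixel columns grow to the right and rows downward; lengths in m; the calibration is good to about 2 mm. A picture is of the moment at which its call begins. There is no depth.
- bot.sign_off(): hands the job in; it is judged then, once.
The state is a dict: "t": time; "qpos": joint angles; "qd": joint speeds; "joint_torque": joint torques, N m; "tool_pos": TCP position; "eef_rot": TCP orientation; "force": force on the tool from outside, world axes, zero at the start; "torque": the same for the moment, N m; "grip_width": finger opening in m; "gripper_force": force on a finger pad.
Only numpy, scipy, OpenCV 4.12 (cv2) and the standard library are available. Lean on these libraries where they do the work, as an engineer would, in place of code of your own. Each camera call takes 0.05 s, during which the arm holds its last target. There are 200 camera calls.

## Task

Take the stylus from its stand and, with its tip, switch on the channel with the round metal can: press the raised end of that rocker, the end away from the can, until the rocker has tipped fully over. Do not work the switch with the fingers and leave the other three rockers, which have square cans, as they are. Then put the stylus back in its stand, hanging upright by its collar, and let go.

Things in the scene. Friction and masses are not known exactly. Their poses are not given: they have to be found in the camera images.
- stylus: Stylus, 135 mm, 60 g, upright, hung by its collar in the stand. White 12 mm shaft, tapering over the last 20 mm to a flat 7 mm tip; black collar 46 mm across, 85 to 90 mm above the tip; round wooden handle 18 mm across, 90 to 135 mm above the tip. Origin at the tip's centre, z up to the handle.
- stand: Stylus stand, fixed: base 90 x 90 x 10 mm, four posts, square aluminium plate 74 x 74 mm with its top 100 mm above the bench and a 26 mm through hole in its middle. Origin on the bench under the hole's centre, z up. With the collar resting on the plate the stylus tip is 15 mm above the origin.
- channel_round: Target switch, fixed: of four channels in a row on a black drive unit (200 x 240 mm, 60 mm high) the one with a round aluminium can (28 mm across, 28 tall, at x = -44 mm); the others have square cans (24 mm, 20 tall). Grey rocker in a black frame 56 x 30 x 20 mm. Origin on the unit's green board, 30 mm above the bench, under the rocker's middle; row along y, +x away from the can, z up.
- rocker_round (a joint): Target rocker, 48 mm long (x), 23 wide (y), shallow V. Angle in rad, -0.28 to 0.28: about -0.26 at the start (+x end up), +0.28 fully over (+x end down). 16 mm from its middle the +x half's top is 32 mm above the switch's origin at the start, 24 mm when over. About 2 N pressed down there tips it; it stays where it is left.
- rocker_sq1 (a joint): a square-can neighbour's rocker: reads about -0.26 at the start and must stay that way (can end down). Same rocker and frame as the target's, 34 mm pitch along the row.
- rocker_sq2 (a joint): a square-can neighbour's rocker: reads about +0.26 at the start and must stay that way (+x end down). Same rocker and frame as the target's, 34 mm pitch along the row.
- rocker_sq3 (a joint): a square-can neighbour's rocker: reads about -0.26 at the start and must stay that way (can end down). Same rocker and frame as the target's, 34 mm pitch along the row.

How it is judged:
By the outcome, as a careful person would: the job done as asked, in the order asked, and still so for the second after the job is handed in, with the robot touching nothing.
It also fails if it takes over 48 s, if anything falls off the work surface, if the arm or the gripper's body presses on something with over 40 N, if the wrist force passes 120 N, or if a joint passes its speed limit or range.

## Working session

There is one attempt and no reset: what is moved stays moved. The work goes in short steps, Python scripts to look and compute and a tool call to move; the robot and the scene stay as the last step left them, time stands still between calls to the robot, and variables do not carry over. Pictures are saved under pics/ and viewed, at most 10 in all, crops included, and the job is handed in when it is done.

Besides the shell and the picture viewer there is one more tool, called after "Call:" by a JSON object that holds its "op" and its "data", one argument or row to a line. apply_moves: Moves the arm, as the interface text tells. Its arguments: {"type":"object","properties":{"motion":{"type":"array"},"force":{"type":"number"}},"required":["motion"]}

```bash
mkdir -p pics
cat > h.py <<'E'
import numpy as np, cv2
from station import bot
def snap(n):
    s=bot.snapshot(n); K=np.array([[s['fx'],0,s['cx']],[0,s['fy'],s['cy']],[0,0,1]]); R=cv2.Rodrigues(np.array(s['rvec'],float))[0]; t=np.array(s['tvec'],float).ravel()
    return s['color'],K,R,t
def ray(c,u,v):
    _,K,R,t=c; d=R.T@np.linalg.inv(K)@[u,v,1]; return -R.T@t,d
def onz(c,u,v,z):
    o,d=ray(c,u,v); return o+d*(z-o[2])/d[2]
def tri(c1,p1,c2,p2):
    o1,d1=ray(c1,*p1);o2,d2=ray(c2,*p2)
    A=np.stack([d1,-d2],1); s=np.linalg.lstsq(A,o2-o1,rcond=None)[0]
    a=o1+d1*s[0];b=o2+d2*s[1]; return (a+b)/2,np.linalg.norm(a-b)
def proj(c,P):
    _,K,R,t=c; q=K@(R@np.asarray(P,float)+t); return q[:2]/q[2]
def save(im,n): cv2.imwrite('pics/'+n,im[...,::-1])
E
python3 - <<'E'
from h import *
a=snap('side');b=snap('top')
save(cv2.resize(a[0],(800,600)),'side0.png');save(cv2.resize(b[0],(800,600)),'top0.png')
for c in(a,b):print(c[1].round(1).tolist(),(-c[2].T@c[3]).round(3),c[2][2].round(2))
s=bot.sense();print(s['t'],s['tool_pos'],s['eef_rot'],s['force'],s['grip_width'])
E
```

```text
[[414.3, 0.0, 259.3], [0.0, 414.3, 194.1], [0.0, 0.0, 1.0]] [0.293 0.556 0.416] [ 0.39 -0.78 -0.5 ]
[[433.9, 0.0, 261.1], [0.0, 433.9, 195.8], [0.0, 0.0, 1.0]] [0.455 0.007 0.78 ] [ 0.14 -0.02 -0.99]
0.1 [ 0.24323025 -0.54779629  0.22186911] [[ 9.13996730e-01  4.05721234e-01 -5.07838438e-04]
 [ 4.05721506e-01 -9.13995315e-01  1.61965802e-03]
 [ 1.92967698e-04 -1.68640311e-03 -9.99998559e-01]] [ 0.46841528 -0.11743128  0.51913684] 0.08754553136695237
```

View pics/side0.png

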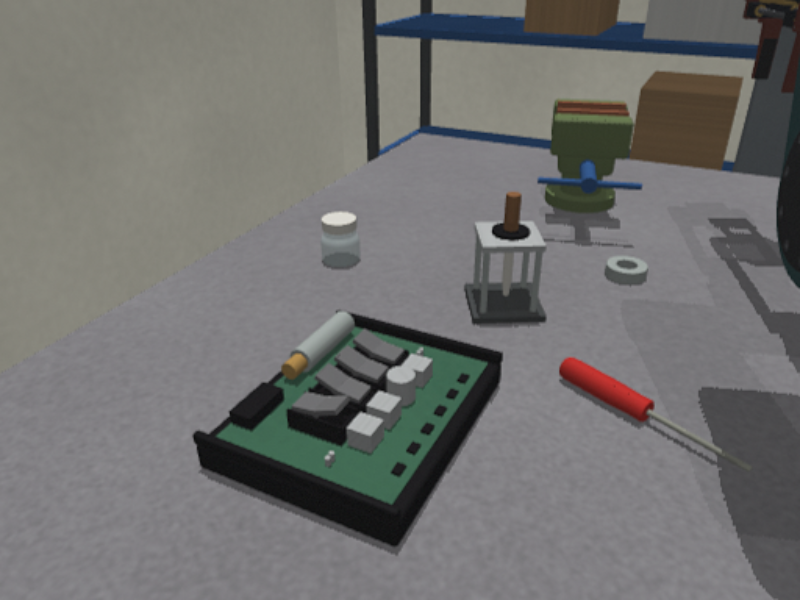

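View pics/top0.png

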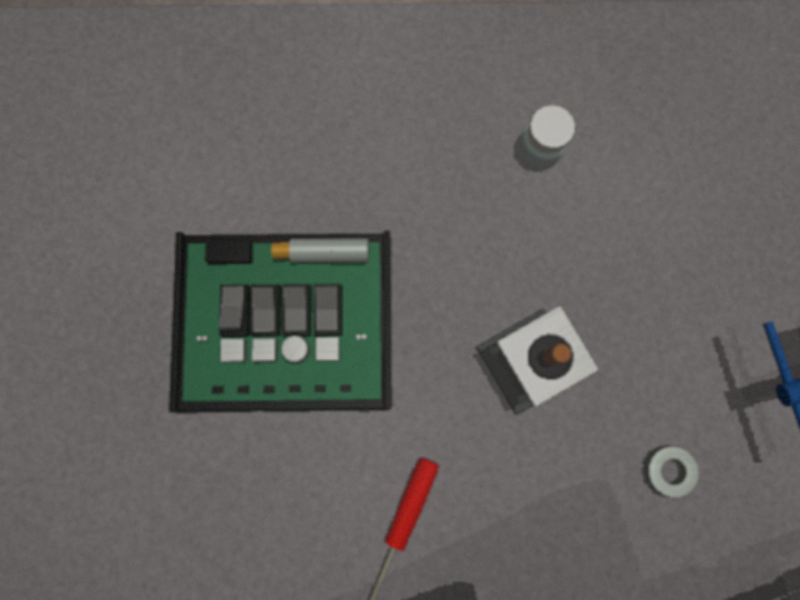

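The side view has the unit at lower left, with the round can at about (401,380), and the stand at about (507,270) with the handle top at (513,196). In the top view the round can is at (294,348), its rocker at (295,310), the stand plate at (548,357) and the handle top at (562,353). The raised end is the +x end, towards the top of that image.

```bash
cat > m.py <<'E'
from h import *
def blobs(m,roi,amin=20):
    x0,y0,x1,y1=roi; z=np.zeros(m.shape,np.uint8); z[y0:y1,x0:x1]=m[y0:y1,x0:x1]
    n,l,st,ce=cv2.connectedComponentsWithStats(z.astype(np.uint8),connectivity=4)
    return [(st[i].tolist(),ce[i].round(1).tolist()) for i in range(1,n) if st[i][4]>=amin]
E
python3 - <<'E'
from m import *
for n,rs in(('side',(290,115,360,210)),('top',(300,190,390,270))):
    c=snap(n); im=c[0]; h=cv2.cvtColor(im,cv2.COLOR_RGB2HSV); H,S,V=[h[...,i].astype(int) for i in range(3)]
    print(n,'wood',blobs((S>90)&(H<20)&(V>40),rs)); print('black',blobs((V<45),rs)); print('white',blobs((V>125)&(S<40),rs))
    ru=(120,205,320,350) if n=='side' else (105,145,255,265)
    print('cans',blobs((V>135)&(S<60),ru)); print('green',blobs((S>70)&(H>50)&(H<90),ru,500)); print('rockers',blobs((V>60)&(V<=130)&(S<45),ru,40))
a=snap('side')[0][200:300,160:300];b=snap('top')[0][170:245,130:230]
save(np.vstack([cv2.resize(a,(560,400),interpolation=2)[:, :],np.zeros((0,560,3),np.uint8)]),'c1.png')
s=snap('side')[0][115:215,290:360];t=snap('top')[0][180:280,300:390]
save(np.hstack([cv2.resize(s,(350,500)),cv2.resize(t,(450,500))]),'c2.png')
E
```

```text
side wood [([322, 123, 11, 26, 219], [327.3, 135.2])]
black [([315, 143, 23, 11, 151], [326.2, 148.4]), ([302, 203, 47, 4, 119], [326.2, 204.3])]
white [([290, 115, 70, 95, 3343], [321.6, 153.1]), ([313, 162, 9, 18, 134], [317.1, 170.7]), ([328, 162, 7, 18, 91], [330.7, 170.4]), ([338, 162, 4, 18, 50], [339.4, 170.1])]
cans [([189, 205, 34, 23, 290], [204.5, 214.7]), ([248, 226, 29, 20, 292], [261.1, 235.7]), ([235, 250, 21, 14, 175], [245.3, 256.7]), ([309, 250, 11, 19, 94], [315.2, 261.2]), ([120, 260, 7, 8, 28], [122.5, 263.6]), ([222, 264, 23, 15, 205], [233.3, 270.9]), ([305, 269, 15, 8, 78], [312.3, 272.3]), ([311, 284, 8, 8, 26], [314.6, 287.9]), ([294, 291, 6, 8, 30], [296.7, 294.7]), ([308, 295, 11, 6, 33], [312.6, 297.3]), ([129, 308, 9, 4, 26], [133.6, 309.7]), ([290, 318, 11, 7, 40], [294.8, 321.0]), ([272, 329, 8, 7, 25], [274.8, 331.5]), ([304, 333, 7, 7, 30], [306.5, 336.0]), ([306, 344, 8, 4, 21], [309.6, 346.0])]
green [([138, 209, 174, 114, 5663], [232.9, 272.6])]
rockers [([178, 205, 49, 33, 296], [207.3, 221.3]), ([295, 205, 25, 10, 108], [306.6, 209.5]), ([226, 2
[... 622 characters left out ...]
 29], [346.1, 230.0])]
white [([319, 196, 64, 64, 1611], [349.9, 227.0])]
cans [([186, 155, 49, 7, 292], [210.0, 158.5]), ([181, 215, 15, 16, 192], [187.9, 222.6]), ([202, 216, 15, 14, 203], [208.8, 222.5]), ([141, 217, 15, 14, 198], [148.1, 223.4]), ([161, 217, 15, 13, 183], [168.4, 223.1])]
green [([116, 155, 128, 103, 7854], [180.3, 211.4])]
rockers [([105, 145, 150, 120, 2198], [178.7, 190.3]), ([185, 152, 52, 16, 438], [211.3, 160.8]), ([201, 182, 15, 30, 409], [208.4, 196.9]), ([140, 183, 16, 27, 384], [147.7, 196.0]), ([181, 183, 15, 29, 411], [188.3, 196.9]), ([161, 184, 15, 29, 414], [167.9, 198.0]), ([163, 217, 15, 15, 40], [171.5, 227.8]), ([181, 219, 17, 13, 41], [191.5, 227.2])]
```

View pics/c1.png

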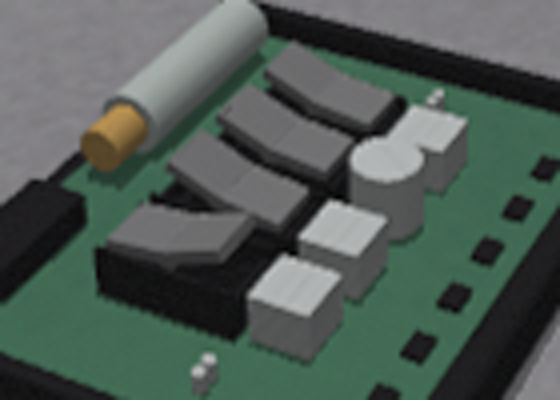

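View pics/c2.png

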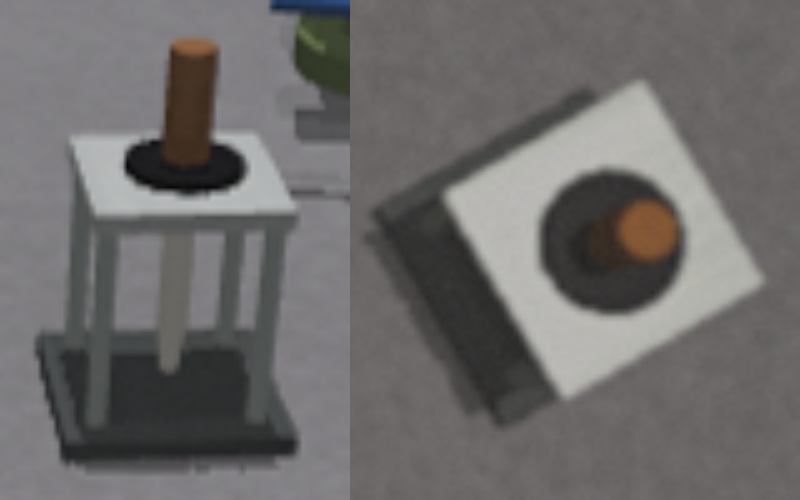

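The crops show the target rocker as third from the near end in the side view, at about (231,232) in the full image, with its raised end on the +x side. The stylus hangs upright, with its collar centred at about (327,148) side and (352,228) top.

Run:
```python
from m import *
a=snap('side');b=snap('top')
def f(n,p,q): P,e=tri(a,p,b,q); print(n,P.round(4),'gap',round(e,4)); return P
f('handle top',(328.8,124.4),(359.6,226.2))
f('collar',(327,148.2),(352.4,228))
S=lambda x,y:(x/5+290,y/5+115); T=lambda x,y:((x-350)/5+300,y/5+180)
# plate corners: far/near
ts=[T(*p) for p in((640,80),(765,282),(568,402),(443,195))]
tw=np.array([onz(b,*p,.1) for p in ts]); print('plate top-view z=.1\n',tw.round(4), tw.mean(0).round(4))
sw=np.array([onz(a,*S(*p),.1) for p in((68,136),(258,134),(298,211),(95,216))]); print('side\n',sw.round(4), sw.mean(0).round(4))
f('can',(256.7,239.8),(188.3,222.8))
f('rocker',(230.6,232.0),(188.3,196.9))
f('rk far L/R mid',((238/4)+160,104/4+200),(188.3,183))
for n,p in(('c1',(148.1,223.4)),('c2',(168.4,223.1)),('c4',(208.8,222.5))): print(n,onz(b,*p,.05).round(4))
print('can top', onz(b,188.3,222.8,.058).round(4), onz(a,256.7,239.8,.058).round(4))
for n,p in (('r1',(147.7,196)),('r2',(167.9,198)),('r3',(188.3,196.9)),('r4',(208.4,196.9))): print(n,onz(b,*p,.055).round(4))
```

```text
handle top [ 0.4985 -0.1478  0.1494] gap 0.0007
collar [ 0.4987 -0.1481  0.102 ] gap 0.0016
plate top-view z=.1
 [[ 0.5503 -0.1598  0.1   ]
 [ 0.4855 -0.1958  0.1   ]
 [ 0.4496 -0.132   0.1   ]
 [ 0.5149 -0.0956  0.1   ]] [ 0.5001 -0.1458  0.1   ]
side
 [[ 0.5499 -0.1612  0.1   ]
 [ 0.4833 -0.1953  0.1   ]
 [ 0.4495 -0.1314  0.1   ]
 [ 0.5144 -0.0955  0.1   ]] [ 0.4993 -0.1458  0.1   ]
can [0.516  0.1154 0.0564] gap 0.0013
rocker [0.5597 0.1154 0.057 ] gap 0.0009
rk far L/R mid [0.5813 0.1143 0.0611] gap 0.0039
c1 [0.5175 0.1838 0.05  ]
c2 [0.5173 0.1499 0.05  ]
c4 [0.517  0.0822 0.05  ]
can top [0.5165 0.1154 0.058 ] [0.5143 0.1173 0.058 ]
r1 [0.5632 0.184  0.055 ]
r2 [0.5592 0.1501 0.055 ]
r3 [0.5604 0.1159 0.055 ]
r4 [0.5598 0.0822 0.055 ]
```

Call:
{"op": "apply_moves", "data": {
  "motion": [
    [0,0,1,0,0,0,60],
    [0,0,1,0,0,0,60],
    [0.58,0.9,0,0,0,0,60],
    [0.58,0.9,0,0,0,0,60],
    [0.58,0.9,0,0,0,0,60],
    [0.58,0.9,0,0,0,0,60],
    [0.58,0.9,0,0,0,0,60],
    [0.58,0.9,0,0,0,0,60],
    [0.58,0.9,0,0,0,0,60],
    [0.58,0.9,0,0,0,0,60],
    [0.58,0.9,0,0,0,0,60],
    [0.58,0.9,0,0,0,0,60]
  ],
  "force": 30
}}

```text
t: 1.7
tool_pos: [0.4761, -0.1868, 0.3029]
eef_rot: [[0.914, 0.406, 0.0], [0.406, -0.914, -0.0], [0.0, 0.0, -1.0]]
force: [1.0, -0.5, 0.5]
grip_width: 0.0598
gripper_force: 0.0
```

Call:
{"op": "apply_moves", "data": {
  "motion": [
    [0.56,0.97,0,0,0,0,60],
    [0,0,-0.5,0,0,0,60],
    [0,0,-1,0,0,0,60],
    [0,0,-1,0,0,0,60],
    [0,0,-0.5,0,0,0,60],
    [0,0,0,0,0,0,60]
  ]
}}

```text
t: 2.3
tool_pos: [0.4955, -0.1484, 0.1798]
eef_rot: [[0.914, 0.406, -0.006], [0.406, -0.914, 0.003], [-0.004, -0.005, -1.0]]
force: [-1.2, 0.6, 0.5]
grip_width: 0.0597
gripper_force: 0.0
```

Run:
```python
from m import *
s=bot.sense();print(s['t'],s['tool_pos'],s['force'])
a=snap('side')[0][60:210,260:400]
save(cv2.resize(a,(560,600)),'g1.png')
```

```text
2.3 [ 0.49550274 -0.14841317  0.17979144] [-1.23643525  0.62767446  0.49529373]
```

View pics/g1.png

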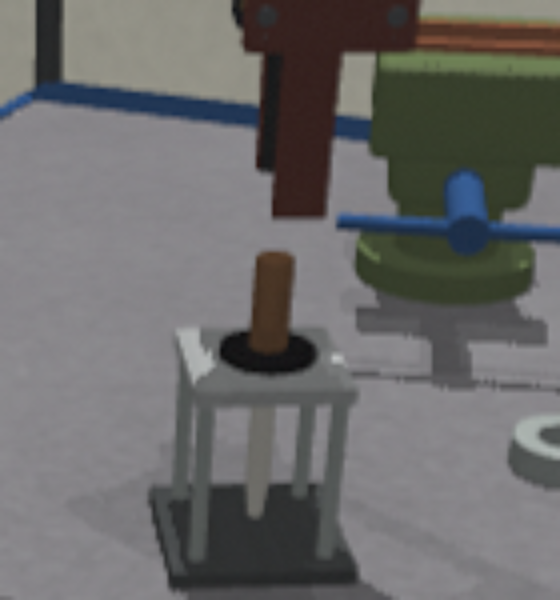

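The fingers (300,210) stand above the handle (275,258), straddling it and aligned with it.

Call:
{"op": "apply_moves", "data": {
  "motion": [
    [0,0,-0.6,0,0,0,60],
    [0,0,-0.6,0,0,0,60],
    [0,0,-0.4,0,0,0,60],
    [0,0,-0.2,0,0,0,60],
    [0,0,0,0,0,0,60],
    [0,0,0,0,0,0,60]
  ]
}}

```text
t: 2.95
tool_pos: [0.4989, -0.1501, 0.1119]
eef_rot: [[0.914, 0.406, 0.002], [0.406, -0.914, -0.001], [0.001, 0.002, -1.0]]
force: [0.4, 0.7, 0.2]
grip_width: 0.06
gripper_force: 0.0
```

Call:
{"op": "apply_moves", "data": {
  "motion": [
    [0,0.04,0,0,0,0,60],
    [0,0,0,0,0,0,30],
    [0,0,0,0,0,0,10],
    [0,0,0,0,0,0,10],
    [0,0,0,0,0,0,10],
    [0,0,0,0,0,0,10],
    [0,0,0,0,0,0,10],
    [0,0,0,0,0,0,10],
    [0,0,0,0,0,0,10],
    [0,0,0,0,0,0,10]
  ],
  "force": 30
}}

```text
t: 3.95
tool_pos: [0.4978, -0.1479, 0.1106]
eef_rot: [[0.914, 0.406, -0.0], [0.406, -0.914, 0.0], [-0.0, -0.0, -1.0]]
force: [-0.3, 1.1, 0.1]
grip_width: 0.0176
gripper_force: 30.0
```

Call:
{"op": "apply_moves", "data": {
  "motion": [
    [0,0,0.3,0,0,0,10],
    [0,0,0.6,0,0,0,10],
    [0,0,0.8,0,0,0,10],
    [0,0,0.8,0,0,0,10],
    [0,0,0.4,0,0,0,10],
    [0,0,0.1,0,0,0,10],
    [0,0,0,0,0,0,10],
    [0,0,0,0,0,0,10]
  ]
}}

```text
t: 4.75
tool_pos: [0.4971, -0.1476, 0.2298]
eef_rot: [[0.914, 0.406, -0.002], [0.406, -0.914, 0.001], [-0.001, -0.001, -1.0]]
force: [-0.3, 0.2, 0.2]
grip_width: 0.0174
gripper_force: 30.0
```

Run:
```python
from m import *
a=snap('side');b=snap('top');s=bot.sense();print(s['t'],s['tool_pos'],s['force'])
save(np.hstack([cv2.resize(a[0][20:170,270:390],(400,500)),cv2.resize(b[0][150:300,300,None].repeat(1,1) if 0 else b[0][160:280,300:396],(400,500))]),'l1.png')
```

```text
4.85 [ 0.49697701 -0.14757322  0.22937515] [ 0.49648081 -0.12934998 -1.25644618]
```

View pics/l1.png

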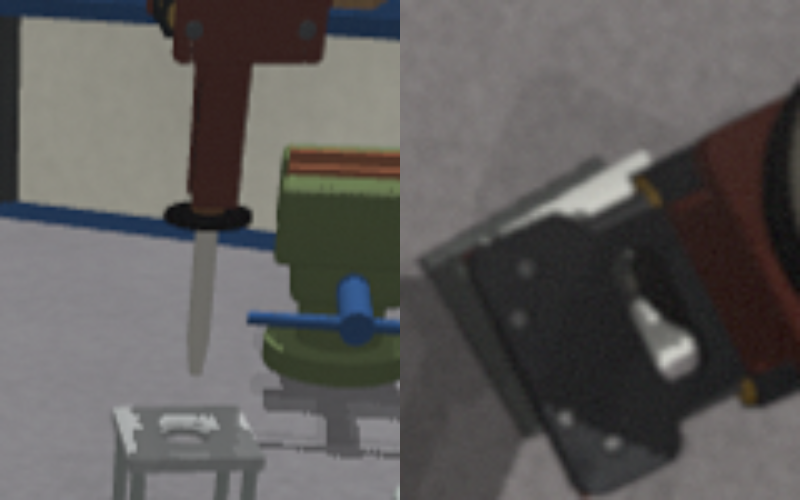

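The stylus hangs straight from the fingers with its tip at (197,373) in the crop, clear of the plate.

Call:
{"op": "apply_moves", "data": {
  "motion": [
    [0.15,0.4,0,0,0,0,10],
    [0.25,0.8,0,0,0,0,10],
    [0.25,0.8,0,0,0,0,10],
    [0.25,0.8,0,0,0,0,10],
    [0.25,0.8,0,0,0,0,10],
    [0.25,0.8,0,0,0,0,10],
    [0.25,0.8,0,0,0,0,10],
    [0.2,0.8,0,0,0,0,10],
    [0.13,0.6,0,0,0,0,10],
    [0,0,-0.5,0,0,0,10],
    [0,0,0,0,0,0,10],
    [0,0,0,0,0,0,10]
  ]
}}

```text
t: 6.05
tool_pos: [0.576, 0.1158, 0.2095]
eef_rot: [[0.914, 0.406, -0.003], [0.406, -0.914, -0.0], [-0.003, -0.001, -1.0]]
force: [-0.5, -0.1, -0.1]
grip_width: 0.0176
gripper_force: 30.0
```

Run:
```python
from m import *
a=snap('side');b=snap('top');s=bot.sense();print(s['t'],s['tool_pos'],s['force'])
t=np.array(s['tool_pos']);tip=t-[0,0,.0956]; print('exp tip',proj(a,tip),proj(b,tip)); print('before',proj(a,[.497,-.1476,.134]))
print('press pt',proj(a,[.576,.116,.062]))
im=a[0];save(cv2.resize(im[130:280,150:290],(700,600),interpolation=cv2.INTER_CUBIC)[:600],'p1.png')
```

```text
6.15 [0.57709221 0.11549903 0.21079627] [-0.01075632  0.26338583 -0.79936274]
exp tip [218.28356749 195.96777735] [182.78761776 180.79337334]
before [328.70432471 132.46110239]
press pt [220.60805488 226.68746108]
```

View pics/p1.png

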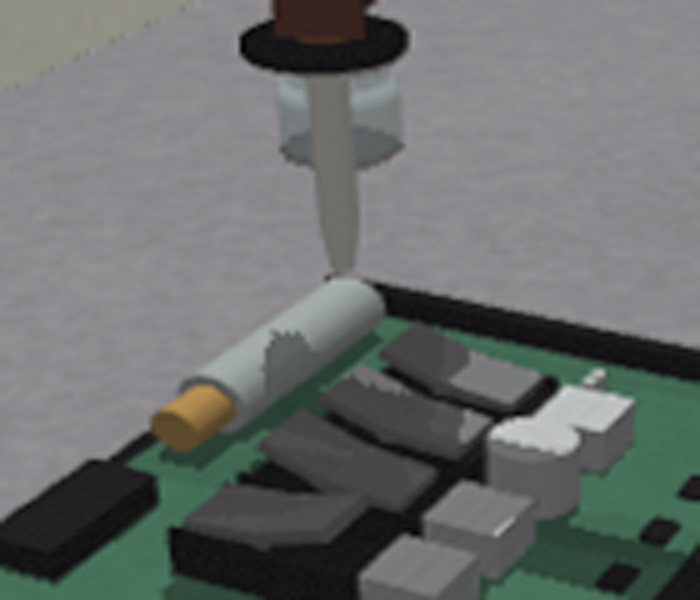

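The tip is at crop (343,268), which matches the pose computed for it. The press point falls at crop (353,387), on the raised end of the rocker in line with the round can.

Call:
{"op": "apply_moves", "data": {
  "motion": [
    [0,0,-0.4,0,0,0,10],
    [0,0,-0.5,0,0,0,10],
    [0,0,-0.2,0,0,0,10],
    [0,0,-0.05,0,0,0,10],
    [0,0,-0.05,0,0,0,10],
    [0,0,-0.05,0,0,0,10],
    [0,0,0,0,0,0,10],
    [0,0,0,0,0,0,10]
  ],
  "force": 45
}}

```text
t: 6.95
tool_pos: [0.5773, 0.1161, 0.1611]
eef_rot: [[0.914, 0.406, 0.001], [0.406, -0.914, 0.0], [0.001, 0.0, -1.0]]
force: [0.1, -0.4, -1.9]
grip_width: 0.0172
gripper_force: 45.0
```

Call:
{"op": "apply_moves", "data": {
  "motion": [
    [0,0,-0.05,0,0,0,10],
    [0,0,-0.05,0,0,0,10],
    [0,0,-0.05,0,0,0,10],
    [0,0,0,0,0,0,10]
  ]
}}

```text
t: 7.35
tool_pos: [0.5769, 0.1161, 0.1544]
eef_rot: [[0.914, 0.406, -0.0], [0.406, -0.914, 0.0], [-0.0, -0.0, -1.0]]
force: [0.4, -0.1, 0.7]
grip_width: 0.0171
gripper_force: 45.0
```

Call:
{"op": "apply_moves", "data": {
  "motion": [
    [0,0,-0.04,0,0,0,10],
    [0,0,-0.04,0,0,0,10],
    [0,0,0,0,0,0,10]
  ]
}}

```text
t: 7.65
tool_pos: [0.577, 0.116, 0.1512]
eef_rot: [[0.914, 0.406, -0.0], [0.406, -0.914, 0.0], [-0.0, -0.0, -1.0]]
force: [0.7, 0.3, 0.3]
grip_width: 0.0172
gripper_force: 45.0
```

Call:
{"op": "apply_moves", "data": {
  "motion": [
    [0,0,-0.025,0,0,0,10],
    [0,0,-0.025,0,0,0,10],
    [0,0,0,0,0,0,10]
  ]
}}

```text
t: 7.95
tool_pos: [0.5771, 0.116, 0.1493]
eef_rot: [[0.914, 0.406, 0.0], [0.406, -0.914, 0.0], [0.0, -0.0, -1.0]]
force: [1.2, 0.2, 0.8]
grip_width: 0.0171
gripper_force: 45.0
```

Call:
{"op": "apply_moves", "data": {
  "motion": [
    [0,0,-0.025,0,0,0,10],
    [0,0,0,0,0,0,10]
  ]
}}

```text
t: 8.15
tool_pos: [0.5773, 0.1161, 0.1489]
eef_rot: [[0.914, 0.406, 0.001], [0.406, -0.914, 0.0], [0.001, 0.0, -1.0]]
force: [0.7, 0.2, 4.9]
grip_width: 0.0173
gripper_force: 45.0
```

Call:
{"op": "apply_moves", "data": {
  "motion": [
    [0,0,-0.025,0,0,0,10],
    [0,0,0,0,0,0,10]
  ]
}}

```text
t: 8.35
tool_pos: [0.5775, 0.1161, 0.1487]
eef_rot: [[0.914, 0.406, 0.001], [0.406, -0.914, 0.0], [0.001, 0.0, -1.0]]
force: [-0.8, -0.8, 9.1]
grip_width: 0.0171
gripper_force: 45.0
```

Call:
{"op": "apply_moves", "data": {
  "motion": [
    [0,0,0.2,0,0,0,10],
    [0,0,0.6,0,0,0,10],
    [0,0,0.8,0,0,0,10],
    [0,0,0.4,0,0,0,10],
    [0,0,0,0,0,0,10],
    [0,0,0,0,0,0,10]
  ]
}}

```text
t: 8.95
tool_pos: [0.5764, 0.116, 0.2269]
eef_rot: [[0.914, 0.406, -0.001], [0.406, -0.914, 0.0], [-0.001, -0.0, -1.0]]
force: [-0.6, -0.1, -1.7]
grip_width: 0.0173
gripper_force: 45.0
```

Run:
```python
from m import *
a=snap('side');s=bot.sense();print(s['t'],s['tool_pos'],s['force'])
t=np.array(s['tool_pos']);print('exp tip',proj(a,t-[0,0,.0956]))
save(cv2.resize(a[0][130:280,150:290],(700,600),interpolation=cv2.INTER_CUBIC),'p2.png')
```

```text
9.0 [0.57594202 0.11594572 0.22618594] [ 0.20988137  0.37032064 -0.45022948]
exp tip [218.23799008 186.97979299]
```

View pics/p2.png

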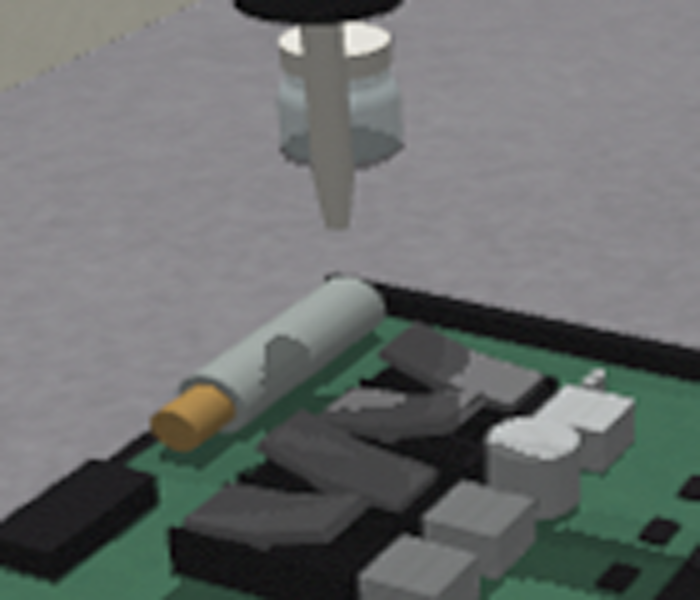

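The target rocker at (395,410) now lies +x end down, in the same pose as the nearest one, and the other three are unchanged. The stylus hasn't slipped: its tip is at (340,226), where it should be.

Call:
{"op": "apply_moves", "data": {
  "motion": [
    [-0.1,-0.4,0,0,0,0,10],
    [-0.25,-0.8,0,0,0,0,10],
    [-0.25,-0.8,0,0,0,0,10],
    [-0.25,-0.8,0,0,0,0,10],
    [-0.25,-0.8,0,0,0,0,10],
    [-0.25,-0.8,0,0,0,0,10],
    [-0.25,-0.8,0,0,0,0,10],
    [-0.2,-0.8,0,0,0,0,10],
    [-0.14,-0.57,0,0,0,0,10],
    [0,0,0,0,0,0,10],
    [0,0,0,0,0,0,10],
    [0,0,0,0,0,0,10]
  ]
}}

```text
t: 10.2
tool_pos: [0.4989, -0.1461, 0.2269]
eef_rot: [[0.914, 0.406, -0.001], [0.406, -0.914, 0.001], [-0.001, -0.001, -1.0]]
force: [-0.8, 0.0, -0.7]
grip_width: 0.0178
gripper_force: 45.0
```

Call:
{"op": "apply_moves", "data": {
  "motion": [
    [0,0,-0.3,0,0,0,10],
    [0,0,-0.3,0,0,0,10],
    [0,0,0,0,0,0,10],
    [0,0,0,0,0,0,10]
  ]
}}

```text
t: 10.6
tool_pos: [0.4989, -0.1461, 0.2025]
eef_rot: [[0.914, 0.406, -0.002], [0.406, -0.914, 0.001], [-0.001, -0.002, -1.0]]
force: [-0.9, 0.2, 0.0]
grip_width: 0.0176
gripper_force: 45.0
```

Call:
{"op": "apply_moves", "data": {
  "motion": [
    [0,0,-0.2,0,0,0,10],
    [0,0,-0.4,0,0,0,10],
    [0,0,-0.5,0,0,0,10],
    [0,0,-0.5,0,0,0,10],
    [0,0,-0.4,0,0,0,10],
    [0,0,-0.15,0,0,0,10],
    [0,0,0,0,0,0,10],
    [0,0,0,0,0,0,10]
  ]
}}

```text
t: 11.4
tool_pos: [0.4999, -0.147, 0.1179]
eef_rot: [[0.914, 0.406, 0.001], [0.406, -0.914, -0.0], [0.001, 0.001, -1.0]]
force: [-0.0, 0.1, -1.2]
grip_width: 0.0171
gripper_force: 45.0
```

Call:
{"op": "apply_moves", "data": {
  "motion": [
    [0,0,-0.04,0,0,0,10],
    [0,0,-0.04,0,0,0,10],
    [0,0,0,0,0,0,10]
  ]
}}

```text
t: 11.7
tool_pos: [0.4996, -0.1468, 0.1145]
eef_rot: [[0.914, 0.406, 0.001], [0.406, -0.914, -0.0], [0.0, 0.0, -1.0]]
force: [0.3, 0.8, -0.4]
grip_width: 0.0174
gripper_force: 45.0
```

Call:
{"op": "apply_moves", "data": {
  "motion": [
    [0,0,-0.04,0,0,0,10],
    [0,0,-0.025,0,0,0,10],
    [0,0,0,0,0,0,10]
  ]
}}

```text
t: 12.0
tool_pos: [0.4993, -0.1467, 0.1115]
eef_rot: [[0.914, 0.406, -0.0], [0.406, -0.914, 0.0], [-0.0, -0.0, -1.0]]
force: [0.6, -1.6, -0.5]
grip_width: 0.0169
gripper_force: 45.0
```

Call:
{"op": "apply_moves", "data": {
  "motion": [
    [0,0,-0.025,0,0,0,10],
    [0,0,0,0,0,0,10]
  ]
}}

```text
t: 12.2
tool_pos: [0.4995, -0.1468, 0.1106]
eef_rot: [[0.914, 0.406, 0.0], [0.406, -0.914, 0.0], [0.0, -0.0, -1.0]]
force: [0.4, -0.4, -1.3]
grip_width: 0.0178
gripper_force: 45.0
```

Call:
{"op": "apply_moves", "data": {
  "motion": [
    [0,0,-0.02,0,0,0,10],
    [0,0,0,0,0,0,10]
  ]
}}

```text
t: 12.4
tool_pos: [0.4995, -0.1468, 0.1106]
eef_rot: [[0.914, 0.406, 0.0], [0.406, -0.914, -0.0], [0.0, 0.0, -1.0]]
force: [-2.4, 0.8, 7.6]
grip_width: 0.0171
gripper_force: 45.0
```

Contact with the plate, so I'll release gently.

Call:
{"op": "apply_moves", "data": {
  "motion": [
    [0,0,0.015,0,0,0,10],
    [0,0,0,0,0,0,20],
    [0,0,0,0,0,0,25],
    [0,0,0,0,0,0,35],
    [0,0,0,0,0,0,45],
    [0,0,0,0,0,0,60],
    [0,0,0,0,0,0,60],
    [0,0,0,0,0,0,60],
    [0,0,0,0,0,0,60]
  ]
}}

```text
t: 13.3
tool_pos: [0.4995, -0.1468, 0.1104]
eef_rot: [[0.914, 0.406, -0.0], [0.406, -0.914, 0.0], [0.0, -0.0, -1.0]]
force: [-0.1, -0.4, -0.6]
grip_width: 0.0601
gripper_force: 0.0
```

Call:
{"op": "apply_moves", "data": {
  "motion": [
    [0,0,0.3,0,0,0,60],
    [0,0,0.6,0,0,0,60],
    [0,0,1,0,0,0,60],
    [0,0,1,0,0,0,60],
    [0,0,1,0,0,0,60],
    [-0.5,-1,0,0,0,0,60],
    [-0.5,-1,0,0,0,0,60],
    [-0.5,-1,0,0,0,0,60],
    [-0.5,-1,0,0,0,0,60],
    [-0.5,-1,0,0,0,0,60],
    [0,0,0,0,0,0,60],
    [0,0,0,0,0,0,60]
  ]
}}

```text
t: 14.5
tool_pos: [0.3989, -0.3474, 0.267]
eef_rot: [[0.915, 0.403, 0.0], [0.403, -0.915, 0.0], [0.0, 0.0, -1.0]]
force: [0.2, 1.1, 0.8]
grip_width: 0.0599
gripper_force: 0.0
```

Run:
```python
from m import *
a=snap('side');b=snap('top');s=bot.sense();print(s['t'],s['tool_pos'],s['force'],s['grip_width'])
save(np.hstack([cv2.resize(a[0][110:310,150:370],(440,400),interpolation=cv2.INTER_CUBIC),cv2.resize(b[0][140:280,100:400],(360,400))[:, :]]),'end.png')
```

```text
14.6 [ 0.39967064 -0.34583812  0.26679519] [-0.50367985  0.36661802 -0.34482338] 0.06037249363082564
```

View pics/end.png

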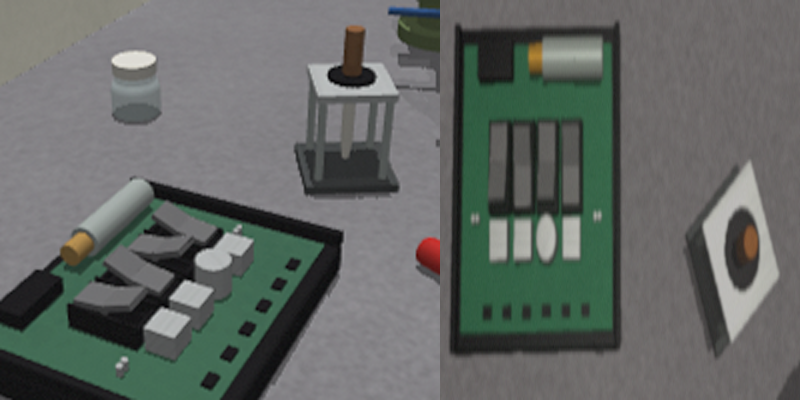

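The stylus hangs upright in the stand with its collar flat on the plate at (352,75). The round-can rocker at (160,245) is fully over and the other three are unchanged.

```bash
python3 -c "
from station import bot
print(bot.sign_off())"
```

```text
the job is handed in; nothing more can be done
None
```

I switched on the round-can channel with the stylus tip, left the other three rockers as they were, hung the stylus back upright in its stand and handed the job in at about 14.6 s; the result was not reported back.

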